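# Sort donated tins by weight: tray the full ones, stack the empties

### The arm

A 6-joint arm with a two-finger parallel gripper is mounted at the origin on the work surface. World frame = base frame: x ahead of the robot, y to its left, z up, the work surface at z = 0. Lengths are in m, angles in rad, forces in N, time in s.
With the tool pointing down it reaches from about 0.3 to 0.775 m from the base axis. Payload 14.6 kg.
Tool frame: the origin (TCP) lies midway between the tips of the shut fingers; the grasp point (between the pads) lies 19 mm behind it (ctrl.pinch_z is the distance from the TCP to the grasp point, in m); z points along the fingers, y is the line along which they close (so a half turn about z gives the same grasp; the last joint's range is limited). The gripper opens to 94 mm and grips with 3 to 60 N. Pads are 16 mm wide; open, the fingers measure 119 mm over their backs; the gripper's body (75 mm by 177 mm) begins 78 mm behind the grasp point.
Start: joints at [-1.169, 0.3, 1.521, -0, 1.321, -0.067], TCP at [0.248, -0.491, 0.205] pointing down, gripper open.
Joint ranges: [-3.03, 3.03], [-0.79, 2.21], [0.23, 2.52], [-1.04, 4.18], [0, 3.07], [-2.55, 2.55]. Speed limits (rad/s): [2.22, 2.22, 2.57, 3.14, 3.14, 3.14].

### API

Orientations are given as [roll, pitch, yaw] about the fixed x, y, z axes, in that order (R = Rz(yaw) Ry(pitch) Rx(roll)).
In Python, from station import ctrl gives the robot as it stands.
- The arm moves only by the tool jog_arm, never from a script. Its argument "motion" is a list of rows, each a list of 7 numbers: the shift along the tool's x, y, z in m, then the turn, a rotation vector about the tool's x, y, z in rad, then the opening, from -1 (shut) to 1 (fully open). In form: [[tx, ty, tz, rx, ry, rz, gripper], ...]. A call has 1 to 5 rows; each row shifts and turns the commanded pose from where the row before left it, along the tool's axes as they then stand; what a row does not reach is not made up. A row lasts 1/10 s, in which the tool goes at most 50 mm and 8.59 degrees, less where a joint would pass 70% of its speed; a pose out of reach is approached as far as the arm can. A call is refused whole if a number of a shift passes 0.05 or a number of a turn 0.15, either way. A call with a gripper value outside its range is refused whole. The fingers move at their own pace and stop on an object; "squeeze" is the grip in N (left out, the last holds). Time passes only in rows, so rows that do not move let the fingers close. It gives the time, the measured TCP pose, the force, the opening and the grip force at its end, in the units of the state.
- ctrl.get_obs(): the state, without advancing time (a new reading comes with each control period).
- ctrl.camera(name): name is "scene" or "top" or "wrist"; returns the picture (400x640x3 uint8, red, green, blue); there is no depth.
- ctrl.camera_model(name): a dict with "intrinsics" (3x3 intrinsics, pixels), "rvec" (rotation vector, rad) and "tvec" (3), from world to camera coordinates, as OpenCV has them. Camera axes: x right, y down, z forward; pixel columns grow to the right and rows downward; lengths in m; the calibration is good to about 2 mm. A picture is of the moment at which its call begins: read the wrist's pose just before it. camera_model takes no time and is no camera call; for the wrist camera it gives the pose at the moment of the call.
- ctrl.hand_in(): hands the job in; it is judged then, once.
The state is a dict: "time_s": time; "qpos": joint angles; "joint_vel": joint speeds; "tau": joint torques, N m; "ee_pos": TCP position; "eef_rot": TCP orientation; "force": force on the tool from outside, world axes, zero at the start; "moment": the same for the moment, N m; "grip_width": finger opening in m; "grip_force": force on a finger pad.
Only numpy, scipy, OpenCV 4.12 (cv2) and the standard library are available. Lean on these libraries where they do the work, as an engineer would, in place of code of your own. Each camera call takes 0.05 s, during which the arm holds its last target. There are 200 camera calls.

### The job

Some of the lidded tins on the pantry table are full and some are empty, and they look alike: lift each one to feel its weight. Stand all the full tins upright, side by side on the floor of the plywood tray, and put all the empty ones upright in a single neat stack at the middle of the round board. Hold the thin tins gently so that none is dented, and leave the jar, the tall can and the carton where they are.

Things in the scene. Friction and masses are not known exactly. Their poses are not given: they have to be found in the camera images.
- tin_a: closed round tin: cream paper-covered wall, fixed brass-coloured lid; 68 mm diameter, 48 mm high. Origin: centre of its underside, z up through the lid. Full 295 to 345 g, empty 40 to 50 g: only weight tells, its name does not. Stands on the table at the start; absent (None) in some runs. Dents if the fingers press with over 40 N in all (both added); 8 to 12 N per finger holds it.
- tin_b: closed round tin: cream paper-covered wall, fixed brass-coloured lid; 68 mm diameter, 48 mm high. Origin: centre of its underside, z up through the lid. Full 295 to 345 g, empty 40 to 50 g: only weight tells, its name does not. Stands on the table at the start; absent (None) in some runs. Dents if the fingers press with over 40 N in all (both added); 8 to 12 N per finger holds it.
- tin_c: closed round tin: cream paper-covered wall, fixed brass-coloured lid; 68 mm diameter, 48 mm high. Origin: centre of its underside, z up through the lid. Full 295 to 345 g, empty 40 to 50 g: only weight tells, its name does not. Stands on the table at the start; absent (None) in some runs. Dents if the fingers press with over 40 N in all (both added); 8 to 12 N per finger holds it.
- tin_d: closed round tin: cream paper-covered wall, fixed brass-coloured lid; 68 mm diameter, 48 mm high. Origin: centre of its underside, z up through the lid. Full 295 to 345 g, empty 40 to 50 g: only weight tells, its name does not. Stands on the table at the start; absent (None) in some runs. Dents if the fingers press with over 40 N in all (both added); 8 to 12 N per finger holds it.
- tin_e: closed round tin: cream paper-covered wall, fixed brass-coloured lid; 68 mm diameter, 48 mm high. Origin: centre of its underside, z up through the lid. Full 295 to 345 g, empty 40 to 50 g: only weight tells, its name does not. Stands on the table at the start; absent (None) in some runs. Dents if the fingers press with over 40 N in all (both added); 8 to 12 N per finger holds it.
- tin_f: closed round tin: cream paper-covered wall, fixed brass-coloured lid; 68 mm diameter, 48 mm high. Origin: centre of its underside, z up through the lid. Full 295 to 345 g, empty 40 to 50 g: only weight tells, its name does not. Stands on the table at the start; absent (None) in some runs. Dents if the fingers press with over 40 N in all (both added); 8 to 12 N per finger holds it.
- board: fixed round wooden board on the table, 160 mm diameter, 12 mm thick, flat top. Origin: centre of its underside, on the table; the stack is built at its centre. It may be left or right of the robot.
- tray: loose shallow open plywood tray, 0.7 kg, 180 mm (its x) by 310 mm (its y) outside, 36 mm high, walls and floor 5 mm thick. Origin: centre of its underside, on the table; z up. It stands on the side opposite the board, turned by up to 0.12 rad, and is empty at the start. It may be shifted during the run.
- jar: bystander: amber glass jar with a steel lid, 72 mm diameter, 115 mm high; origin at the centre of its underside. Leave it alone.
- can: bystander: tall green-labelled food can, 74 mm diameter, 110 mm high; origin at the centre of its underside. Leave it alone.
- carton: bystander: flat cardboard carton with a red band, 70 x 150 x 50 mm high; origin at the centre of its underside. Leave it alone.

How it is judged:
At the end, for the whole second after the job is handed in: All tins present are upright (within 0.12 rad) and at rest: the empty ones and no full one stacked on the board, each centred on it within 15 mm; the full ones and no empty one on the floor of the tray. Full and empty are told by the contact force of what bears them (angle between each of tin_a, tin_b, tin_c, tin_d, tin_e, tin_f's own z axis and vertical below 0.12 rad and linear speed of each of tin_a, tin_b, tin_c, tin_d, tin_e, tin_f below 0.02 m/s and ((horizontal distance between tin_a and board below 0.015 m and height (world z) of tin_a above 0.008 m and contact force between tin_a and anything else below 2.65 N) or (x of tin_a in the frame of tray between -0.06 and 0.06 m and y of tin_a in the frame of tray between -0.125 and 0.125 m and z of tin_a in the frame of tray below 0.02 m and contact force between tin_a and tray above 2 N)) and ((horizontal distance between tin_b and board below 0.015 m and height (world z) of tin_b above 0.008 m and contact force between tin_b and anything else below 2.65 N) or (x of tin_b in the frame of tray between -0.06 and 0.06 m and y of tin_b in the frame of tray between -0.125 and 0.125 m and z of tin_b in the frame of tray below 0.02 m and contact force between tin_b and tray above 2 N)) and ((horizontal distance between tin_c and board below 0.015 m and height (world z) of tin_c above 0.008 m and contact force between tin_c and anything else below 2.65 N) or (x of tin_c in the frame of tray between -0.06 and 0.06 m and y of tin_c in the frame of tray between -0.125 and 0.125 m and z of tin_c in the frame of tray below 0.02 m and contact force between tin_c and tray above 2 N)) and ((horizontal distance between tin_d and board below 0.015 m and height (world z) of tin_d above 0.008 m and contact force between tin_d and anything else below 2.65 N) or (x of tin_d in the frame of tray between -0.06 and 0.06 m and y of tin_d in the frame of tray between -0.125 and 0.125 m and z of tin_d in the frame of tray below 0.02 m and contact force between tin_d and tray above 2 N)) and ((horizontal distance between tin_e and board below 0.015 m and height (world z) of tin_e above 0.008 m and contact force between tin_e and anything else below 2.65 N) or (x of tin_e in the frame of tray between -0.06 and 0.06 m and y of tin_e in the frame of tray between -0.125 and 0.125 m and z of tin_e in the frame of tray below 0.02 m and contact force between tin_e and tray above 2 N)) and ((horizontal distance between tin_f and board below 0.015 m and height (world z) of tin_f above 0.008 m and contact force between tin_f and anything else below 2.65 N) or (x of tin_f in the frame of tray between -0.06 and 0.06 m and y of tin_f in the frame of tray between -0.125 and 0.125 m and z of tin_f in the frame of tray below 0.02 m and contact force between tin_f and tray above 2 N))); the robot touches nothing.
It fails at once if a tin is squeezed or pressed by the fingers with more than 40 N in all (contact force between the fingers and tin_a above 40 N or contact force between the fingers and tin_b above 40 N or contact force between the fingers and tin_c above 40 N or contact force between the fingers and tin_d above 40 N or contact force between the fingers and tin_e above 40 N or contact force between the fingers and tin_f above 40 N).
It fails at once if the jar, the tall can or the carton is shifted by more than 30 mm (distance of any of jar, can, carton from where it was at the start of the episode above 0.03 m).
Of tin_a, tin_b, tin_c, tin_d, tin_e, tin_f only 5 to 6 are there at a start; the rules pass over those that are not, and their reading is None.
At some moment in a run one of tray may be knocked a few centimetres aside while the robot is not near it.
Once in a run the grip may slacken for a moment while it holds something.
It also fails if it takes over 208 s, if anything falls off the work surface, if the arm or the gripper's body presses on something with over 40 N, if the wrist force passes 120 N, or if a joint passes its speed limit or range.

## Working session

There is one attempt and no reset: what is moved stays moved. The work goes in short steps, Python scripts to look and compute and a tool call to move; the robot and the scene stay as the last step left them, time stands still between calls to the robot, and variables do not carry over. Pictures are saved under pics/ and viewed, at most 14 in all, crops included, and the job is handed in when it is done.

Besides the shell and the picture viewer there is one more tool, called after "Call:" by a JSON object that holds its "api" and its "payload". jog_arm: Moves the arm, as the interface text tells. Its arguments: {"type":"object","properties":{"motion":{"type":"array"},"squeeze":{"type":"number"}},"required":["motion"]}

```bash
ls; mkdir -p pics; python3 - <<'E'
from station import ctrl
import cv2
for n in ("top","scene"):
    cv2.imwrite(f"pics/{n}0.png",ctrl.camera(n)[:,:,::-1])
    print(n,ctrl.camera_model(n))
print(ctrl.get_obs(), ctrl.pinch_z)
E
```

```text
pics
top {'intrinsics': array([[403.332046  ,   0.        , 313.89313139],
       [  0.        , 403.332046  , 202.80864543],
       [  0.        ,   0.        ,   1.        ]]), 'rvec': array([ 2.13358243, -2.10084702,  0.21032972]), 'tvec': array([-0.01630237,  0.56826902,  1.45440853])}
scene {'intrinsics': array([[362.4561838 ,   0.        , 317.05835359],
       [  0.        , 362.4561838 , 199.84375443],
       [  0.        ,   0.        ,   1.        ]]), 'rvec': array([ 2.08411657,  1.75283839, -0.45720687]), 'tvec': array([-0.08751934, -0.49083554,  1.37826312])}
{'time_s': 0.1, 'qpos': array([-1.16860435e+00,  3.00424970e-01,  1.52151207e+00,  1.45028654e-06,
        1.32066537e+00, -6.66298129e-02]), 'joint_vel': array([ 3.51145329e-04, -9.49292861e-04, -2.00467069e-03,  7.18633731e-06,
        4.36850950e-04, -1.49356830e-03]), 'tau': array([ 7.90953873e-04, -5.32645476e+01, -3.53280044e+01,  7.09546963e-02,
        2.34974711e-02, -5.41561940e-05]), 'ee_pos': array([ 0.24840474, -0.49045765,  0.20494082]), 'eef_rot': array([-3.14058523e+00, -6.86321172e-05,  4.68821397e-01]), 'force': array([-0.51584928,  0.38312893,  0.11489892]), 'moment': array([-1.65798807e-02,  1.90107424e-05, -8.36084189e-03]), 'grip_force': 0.0, 'grip_width': 0.09396122716487673} 0.0188
```

View pics/top0.png

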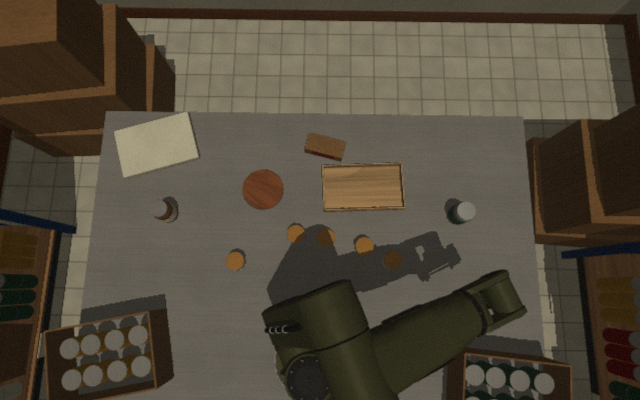

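View pics/scene0.png

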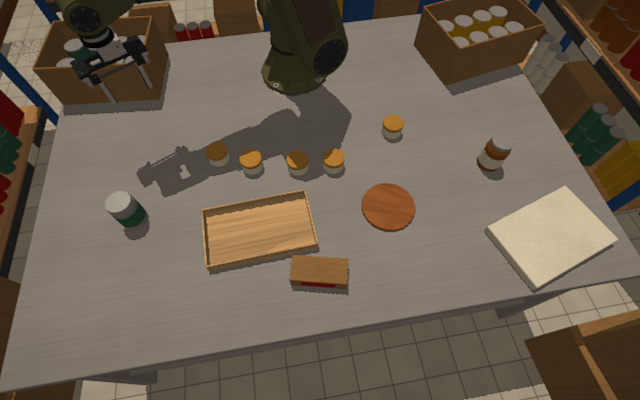

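The pictures show five tins. In the top view the lids are near (235,260), (296,234), (326,237), (364,244) and (392,259), the board is at (263,189) and the tray at (362,187). The carton is at (325,146), the can at (463,212) and the jar at (166,210).

```bash
cat > h.py <<'E'
from station import ctrl
import numpy as np, cv2
def unproj(m,uv,z):
    R=cv2.Rodrigues(m["rvec"])[0]; K=m["intrinsics"]; t=m["tvec"]
    C=-R.T@t; d=R.T@np.linalg.inv(K)@np.array([uv[0],uv[1],1.])
    return C+d*(z-C[2])/d[2]
def proj(m,p): return cv2.projectPoints(np.array(p,float).reshape(-1,3),m["rvec"],m["tvec"],m["intrinsics"],None)[0].reshape(-1,2)
def go(x,y,z,yaw,frm=None):
    "shift in tool axes (tool pointing down) from pose to target TCP"
    o=ctrl.get_obs(); p=o["ee_pos"] if frm is None else frm[:3]; w=o["eef_rot"][2] if frm is None else frm[3]
    d=np.array([x,y,z])-p; c,s=np.cos(w),np.sin(w)
    return np.round([c*d[0]+s*d[1], s*d[0]-c*d[1], -d[2], -(yaw-w)],4)
E
python3 - <<'E'
from h import *
for n in ("top","scene"):
    im=cv2.imread(f"pics/{n}0.png"); m=ctrl.camera_model(n)
    hsv=cv2.cvtColor(im,cv2.COLOR_BGR2HSV)
    mask=cv2.inRange(hsv,(9,130,50),(24,255,255))
    nn,l,st,ce=cv2.connectedComponentsWithStats(mask)
    for i in range(1,nn):
        u,v=ce[i]
        if st[i,4]>60 and st[i,4]<600: print(n,st[i],ce[i].round(1),unproj(m,ce[i],.048).round(3))
    vis=cv2.resize(im[110:290,200:490] if n=="top" else im[90:300,100:430],None,fx=2.4,fy=2.4,interpolation=cv2.INTER_CUBIC)
    vis=cv2.convertScaleAbs(vis,alpha=1.6); cv2.imwrite(f"pics/{n}z.png",vis)
    # board
    red=cv2.inRange(hsv,(0,110,40),(12,255,255)); nn,l,st,ce=cv2.connectedComponentsWithStats(red)
    for i in range(1,nn):
        if st[i,4]>500: print(n,'red',st[i],ce[i].round(1),unproj(m,ce[i],.012).round(3))
E
```

```text
top [303  10  42   6  98] [324.3  12.4] [ 1.379 -0.038  0.048]
top [408  12  30   6  69] [420.8  13.2] [ 1.382 -0.44   0.048]
top [472  13  51   5 137] [496.   14.5] [ 1.381 -0.753  0.048]
top [145  44  10  67 538] [149.5  75.2] [1.083 0.661 0.048]
top [158 204  14  16  67] [166.4 213.6] [0.52  0.544 0.048]
top [287 225  18  18 259] [295.5 233.4] [0.453 0.059 0.048]
top [317 229  18  18 250] [325.5 237.4] [ 0.44  -0.052  0.048]
top [355 237  19  18 264] [363.9 245.6] [ 0.412 -0.194  0.048]
top [384 251  18  18 257] [392.4 259.9] [ 0.361 -0.299  0.048]
top [226 252  19  18 267] [234.8 260.4] [0.35  0.279 0.048]
top [ 92 311  66  89 451] [142.5 357.4] [0.009 0.583 0.048]
top [ 44 326  32  74 201] [ 49.8 354.7] [0.014 0.908 0.048]
top [117 326  16  23 129] [125.5 335.5] [0.082 0.65  0.048]
top [ 95 331  15  22 126] [101.9 340.3] [0.064 0.732 0.048]
top [462 352 110  48 399] [514.8 368. ] [-0.006 -0.716  0.048]
top [119 355  19  24 152] [128.5 363.5] [-0.011  0.63   0.048]
top [ 72 359  43  25 221] [ 97.6 368.2] [-0.028  0.736  0.048]
top red [ 120    8  168   12 1032] [202.   13.2] [1.3
[... 424 characters left out ...]
 20 213] [494.7 152.4] [0.523 0.561 0.048]
scene [206 142  21  19 322] [216.2 150.9] [ 0.366 -0.296  0.048]
scene [239 149  23  20 342] [250.3 158.7] [ 0.414 -0.192  0.048]
scene [323 148  21  20 336] [333.1 157.8] [0.456 0.061 0.048]
scene [286 150  22  20 338] [296.9 159.8] [ 0.443 -0.051  0.048]
scene [268 192  30  17 118] [283.4 198.8] [ 0.573 -0.109  0.048]
scene [615 196  25  16 150] [631.  204.7] [0.765 0.87  0.048]
scene [205 237  13  34 178] [210.2 253.8] [ 0.707 -0.324  0.048]
scene red [597   0  43  51 732] [620.5  23. ] [-0.027  1.355  0.012]
scene red [  0  90  24  47 668] [ 10.2 115.1] [ 0.057 -1.006  0.012]
scene red [ 362  183   53   48 1637] [387.7 206.8] [0.634 0.193 0.012]
```

View pics/topz.png

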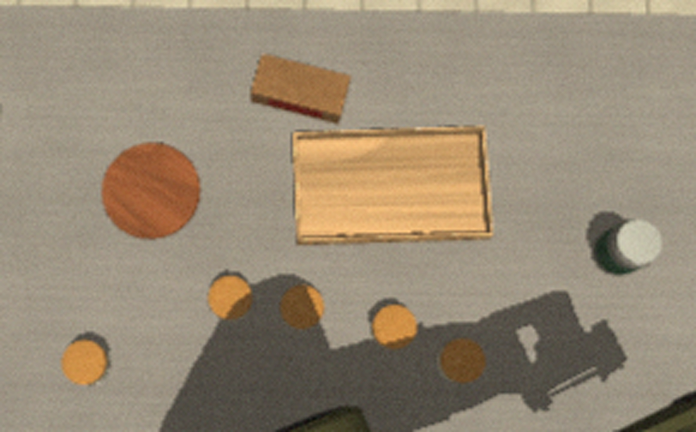

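Both cameras agree on the tins to about 3 mm. I'll keep the tool at yaw π/2, so tool x is world y, tool y is world x and tool z points down.

Call:
{"api": "jog_arm", "payload": {"motion": [[0, 0, 0, 0, 0, -0.14, 1], [0, 0, 0, 0, 0, -0.14, 1], [0, 0, 0, 0, 0, -0.14, 1], [0, 0, 0, 0, 0, -0.14, 1], [0, 0, 0, 0, 0, -0.14, 1]], "squeeze": 11}}

```text
time_s: 0.6
ee_pos: [0.2484, -0.4905, 0.2051]
eef_rot: [-3.141, -0.0, 1.175]
force: [0.4, -0.6, -0.0]
grip_width: 0.0942
grip_force: 0.0
```

Call:
{"api": "jog_arm", "payload": {"motion": [[0, 0, 0, 0, 0, -0.14, 1], [0, 0, 0, 0, 0, -0.14, 1], [0, 0, 0, 0, 0, -0.122, 1], [0, 0, 0, 0, 0, 0, 1]]}}

```text
time_s: 1.0
ee_pos: [0.2484, -0.4905, 0.2051]
eef_rot: [-3.141, -0.001, 1.573]
force: [0.3, 0.4, 0.1]
grip_width: 0.0942
grip_force: 0.0
```

```bash
python3 - <<'E'
from h import *
m=ctrl.camera_model("top")
# tray: rim outline, segment plywood and fit rect at rim height
im=cv2.imread("pics/top0.png"); hsv=cv2.cvtColor(im,cv2.COLOR_BGR2HSV)
mask=cv2.inRange(hsv,(8,60,60),(25,255,255)); mask=cv2.morphologyEx(mask,cv2.MORPH_CLOSE,np.ones((5,5)))
nn,l,st,ce=cv2.connectedComponentsWithStats(mask)
i=l[187,362]; print(st[i])
cs=cv2.findContours((l==i).astype(np.uint8),cv2.RETR_EXTERNAL,cv2.CHAIN_APPROX_NONE)[0][0].reshape(-1,2)
w=np.array([unproj(m,p,.036)[:2] for p in cs],np.float32)
print(cv2.minAreaRect(w))
for a in [(0.631,.193)]: print(a,np.hypot(*a))
E
```

```text
[ 304  132  102   81 4853]
((0.7031078338623047, -0.15934675931930542), (0.3224203288555145, 0.379962295293808), 2.6023664474487305)
(0.631, 0.193) 0.659856044906766
```

Call:
{"api": "jog_arm", "payload": {"motion": [[0.0385, 0.023, 0.02, 0, 0, 0, 1], [0.0385, 0.023, 0.02, 0, 0, 0, 1], [0.0385, 0.023, 0.02, 0, 0, 0, 1], [0.0385, 0.023, 0.02, 0, 0, 0, 1], [0.0385, 0.023, 0.02, 0, 0, 0, 1]]}}

```text
time_s: 1.5
ee_pos: [0.364, -0.2965, 0.1048]
eef_rot: [3.141, 0.0, 1.566]
force: [1.4, -0.6, -1.2]
grip_width: 0.0941
grip_force: 0.0
```

Call:
{"api": "jog_arm", "payload": {"motion": [[0, 0, 0.02, 0, 0, 0, 1], [0, 0, 0.02, 0, 0, 0, 1]]}}

```text
time_s: 1.7
ee_pos: [0.3641, -0.297, 0.0648]
eef_rot: [3.141, 0.0, 1.569]
force: [-0.4, -0.6, 0.2]
grip_width: 0.0941
grip_force: 0.0
```

```bash
python3 - <<'E'
from h import *
o=ctrl.get_obs(); print(o["ee_pos"],o["eef_rot"],o["force"])
m=ctrl.camera_model("wrist"); im=ctrl.camera("wrist")[:,:,::-1].copy()
cv2.imwrite("pics/w1.png",im)
print(proj(m,[o["ee_pos"],[.3635,-.298,.048]]))
E
```

```text
[ 0.36414768 -0.29703358  0.06477701] [3.14143503e+00 1.58276149e-04 1.56900770e+00] [-0.36043197 -0.62242585  0.17164497]
[[322.59129289 244.50084527]
 [321.55074877 235.83318826]]
```

View pics/w1.png

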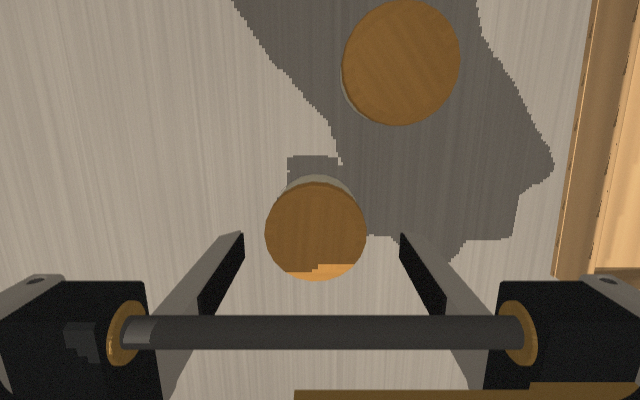

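The tin lid sits between the fingers at (315,231), about 4 mm off centre. That is fine, so I'll descend and grip.

Call:
{"api": "jog_arm", "payload": {"motion": [[0.002, -0.003, 0.02, 0, 0, 0, 1], [0, 0, 0.02, 0, 0, 0, 1], [0, 0, 0.013, 0, 0, 0, 1], [0, 0, 0, 0, 0, 0, 1], [0, 0, 0, 0, 0, 0, -0.2]], "squeeze": 11}}

```text
time_s: 2.25
ee_pos: [0.3607, -0.2964, 0.013]
eef_rot: [3.141, 0.0, 1.57]
force: [0.7, -0.2, 0.9]
grip_width: 0.0892
grip_force: 0.0
```

Call:
{"api": "jog_arm", "payload": {"motion": [[0, 0, 0, 0, 0, 0, -1], [0, 0, 0, 0, 0, 0, -1], [0, 0, 0, 0, 0, 0, -1], [0, 0, 0, 0, 0, 0, -1], [0, 0, 0, 0, 0, 0, -1]]}}

```text
time_s: 2.75
ee_pos: [0.3607, -0.2964, 0.013]
eef_rot: [3.141, 0.001, 1.571]
force: [-0.9, 1.3, 7.0]
grip_width: 0.0677
grip_force: 11.0
```

Call:
{"api": "jog_arm", "payload": {"motion": [[0, 0, -0.01, 0, 0, 0, -1], [0, 0, -0.02, 0, 0, 0, -1], [0, 0, -0.03, 0, 0, 0, -1], [0, 0, -0.02, 0, 0, 0, -1], [0, 0, -0.01, 0, 0, 0, -1]]}}

```text
time_s: 3.25
ee_pos: [0.3609, -0.2964, 0.1045]
eef_rot: [3.14, 0.002, 1.571]
force: [-0.1, 0.5, -3.5]
grip_width: 0.0678
grip_force: 11.0
```

Call:
{"api": "jog_arm", "payload": {"motion": [[0, 0, 0, 0, 0, 0, -1], [0, 0, 0, 0, 0, 0, -1], [0, 0, 0, 0, 0, 0, -1]]}}

```text
time_s: 3.55
ee_pos: [0.3601, -0.2957, 0.1014]
eef_rot: [-3.14, -0.001, 1.571]
force: [-1.1, -0.3, -3.1]
grip_width: 0.0676
grip_force: 11.0
```

```bash
python3 - <<'E'
from h import *
im=ctrl.camera("top")[:,:,::-1]; cv2.imwrite("pics/top1.png",im)
o=ctrl.get_obs(); print(o["force"],o["ee_pos"])
v=im[120:290,200:490]; cv2.imwrite("pics/top1z.png",cv2.convertScaleAbs(cv2.resize(v,None,fx=2.7,fy=2.7,interpolation=cv2.INTER_CUBIC),alpha=1.6))
E
```

```text
[ 0.55563739 -0.52672624 -3.09680432] [ 0.36012459 -0.29579753  0.1014588 ]
```

View pics/top1z.png

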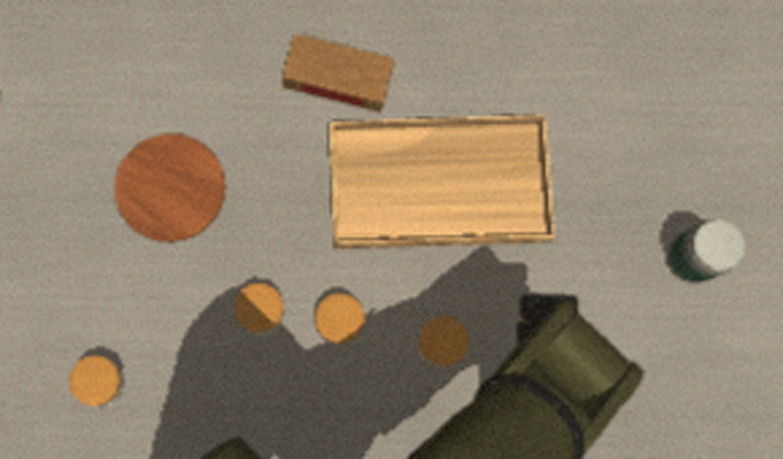

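T5 weighs about 3.1 N, so it is full. The tray rim corners in the crop are roughly (331,121), (546,115), (553,238) and (335,245).

```bash
cat >> h.py <<'E'
def tray(im,name="top",z=.036):
    m=ctrl.camera_model(name); hsv=cv2.cvtColor(im,cv2.COLOR_BGR2HSV)
    mask=cv2.inRange(hsv,(8,60,125),(25,255,255)); mask=cv2.morphologyEx(mask,cv2.MORPH_OPEN,np.ones((3,3)))
    nn,l,st,ce=cv2.connectedComponentsWithStats(mask); i=1+np.argmax([s[4] if abs(c[0]-365)<40 and abs(c[1]-187)<40 else 0 for s,c in zip(st[1:],ce[1:])])
    cs=cv2.findContours((l==i).astype(np.uint8),cv2.RETR_EXTERNAL,cv2.CHAIN_APPROX_NONE)[0][0].reshape(-1,2)
    return st[i],cv2.minAreaRect(np.array([unproj(m,p,z)[:2] for p in cs],np.float32))
E
python3 - <<'E'
from h import *
m=ctrl.camera_model("top")
c=np.array([unproj(m,np.array(p)/2.7+[200,120],.036)[:2] for p in [(331,121),(546,115),(553,238),(335,245)]])
print(c,c.mean(0),[np.linalg.norm(c[i]-c[i-1]) for i in range(4)],np.arctan2(*(c[0]-c[1])[::-1])-np.pi/2,np.arctan2(*(c[3]-c[2])[::-1])-np.pi/2)
print(tray(cv2.imread("pics/top1.png")))
E
```

```text
[[ 0.72307569 -0.03885776]
 [ 0.73689737 -0.34742386]
 [ 0.55730666 -0.35225781]
 [ 0.54255999 -0.04646059]] [ 0.63995993 -0.19625   ] [np.float64(0.18067573801202128), np.float64(0.3088755053400352), np.float64(0.1796557556321618), np.float64(0.3061525840085395)] 0.044763333972487995 0.04818636955662381
(array([ 323,  180,   79,   28, 1910], dtype=int32), ((0.6113470792770386, -0.18925108015537262), (0.10182475298643112, 0.2940116822719574), 3.2591681480407715))
```

Call:
{"api": "jog_arm", "payload": {"motion": [[-0.002, 0.045, 0, 0, 0, 0, -1], [-0.002, 0.048, 0, 0, 0, 0, -1], [-0.002, 0.048, 0, 0, 0, 0, -1], [-0.002, 0.048, 0, 0, 0, 0, -1], [-0.002, 0.048, 0, 0, 0, 0, -1]]}}

```text
time_s: 4.1
ee_pos: [0.5993, -0.3059, 0.1017]
eef_rot: [-3.141, -0.0, 1.571]
force: [0.7, -0.8, 0.1]
grip_width: 0.0337
grip_force: 0.0
```

Call:
{"api": "jog_arm", "payload": {"motion": [[0, 0.048, 0, 0, 0, 0, -1], [0, 0, 0.03, 0, 0, 0, -1], [0, 0, 0.02, 0, 0, 0, -1], [0, 0, 0, 0, 0, 0, -1]]}}

```text
time_s: 4.5
ee_pos: [0.6441, -0.3052, 0.048]
eef_rot: [-3.136, -0.003, 1.571]
force: [-0.2, -0.2, -0.3]
grip_width: 0.0006
grip_force: 0.0
```

The tin slipped out. I'll look for it.

```bash
python3 - <<'E'
from h import *
im=ctrl.camera("scene")[:,:,::-1]; cv2.imwrite("pics/scene2.png",im)
im2=ctrl.camera("wrist")[:,:,::-1]
a=cv2.resize(im[90:300,60:400],None,fx=1.6,fy=1.6); b=cv2.resize(im2,(400,250))
h=a.shape[0]+250; out=np.zeros((h,max(a.shape[1],400),3),np.uint8); out[:a.shape[0],:a.shape[1]]=a; out[a.shape[0]:,:400]=b
cv2.imwrite("pics/mix2.png",cv2.convertScaleAbs(out,alpha=1.4)); print(out.shape)
print(ctrl.get_obs()["ee_pos"])
E
```

```text
(586, 544, 3)
[ 0.64546127 -0.30626427  0.05259493]
```

View pics/mix2.png

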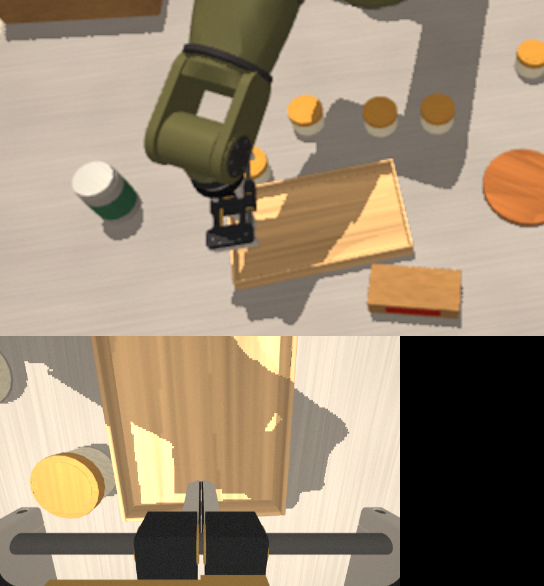

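The tin stands on the table just in front of the tray. Its lid is at about (107,240) in the wrist view. I'll open, rise, move back over it and measure.

Call:
{"api": "jog_arm", "payload": {"motion": [[0, -0.02, -0.045, 0, 0, 0, 1], [0, -0.045, -0.04, 0, 0, 0, 1], [0, -0.045, -0.02, 0, 0, 0, 1], [0, -0.035, 0, 0, 0, 0, 1], [0, 0, 0, 0, 0, 0, 1]]}}

```text
time_s: 5.1
ee_pos: [0.5056, -0.3069, 0.1537]
eef_rot: [3.139, 0.002, 1.569]
force: [0.3, -0.1, 0.5]
grip_width: 0.0371
grip_force: 0.0
```

```bash
python3 - <<'E'
from h import *
s=ctrl.camera_model("scene"); m=ctrl.camera_model("wrist"); o=ctrl.get_obs()
im2=ctrl.camera("wrist")[:,:,::-1]; cv2.imwrite("pics/w3.png",im2)
print(o["ee_pos"],o["eef_rot"],o["grip_width"])
E
```

```text
[ 0.50555831 -0.30685433  0.15372609] [3.13900717e+00 2.14802969e-03 1.56865983e+00] 0.03710505444469678
```

View pics/w3.png

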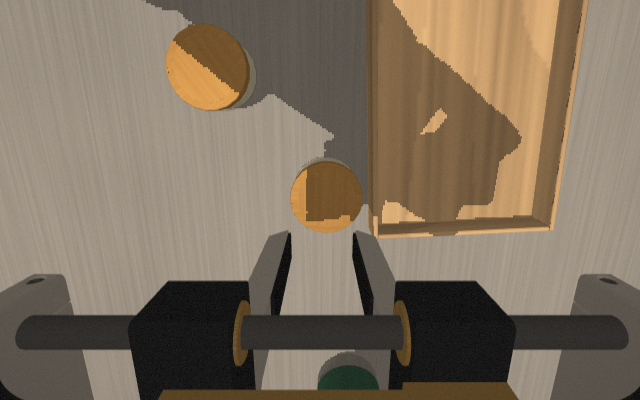

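The tin is upright with its lid at (326,195). The tray wall is too close to open the fingers along x, so I'll turn to yaw 0 and close along y.

```bash
python3 - <<'E'
from h import *
m=ctrl.camera_model("wrist")
print("T5",unproj(m,(326.5,195.5),.048),"T4",unproj(m,(208,67),.048))
c=np.array([unproj(m,p,.036)[:2] for p in [(375,236),(552,229)]]); print(c,np.diff(c,axis=0))
E
```

```text
T5 [ 0.51149965 -0.30308598  0.048     ] T4 [ 0.41249998 -0.1926031   0.048     ]
[[ 0.56025919 -0.34792871]
 [ 0.73572405 -0.34074361]] [[0.17546486 0.00718511]]
```

Call:
{"api": "jog_arm", "payload": {"motion": [[0, 0, 0, 0, 0, 0.145, 1], [0, 0, 0, 0, 0, 0.145, 1], [0, 0, 0, 0, 0, 0.145, 1], [0, 0, 0, 0, 0, 0.145, 1], [0, 0, 0, 0, 0, 0.145, 1]], "squeeze": 13}}

```text
time_s: 5.65
ee_pos: [0.5092, -0.3063, 0.1515]
eef_rot: [3.14, -0.0, 0.84]
force: [-0.0, 0.9, -0.1]
grip_width: 0.0812
grip_force: 0.0
```

Call:
{"api": "jog_arm", "payload": {"motion": [[0, 0, 0, 0, 0, 0.145, 1], [0, 0, 0, 0, 0, 0.145, 1], [0, 0, 0, 0, 0, 0.145, 1], [0, 0, 0, 0, 0, 0.145, 1], [0, 0, 0, 0, 0, 0.145, 1]]}}

```text
time_s: 6.15
ee_pos: [0.5092, -0.3063, 0.1515]
eef_rot: [3.141, -0.001, 0.115]
force: [-0.5, 0.2, -0.1]
grip_width: 0.0942
grip_force: 0.0
```

Call:
{"api": "jog_arm", "payload": {"motion": [[0, 0, 0, 0, 0, 0.12, 1], [0, 0, 0, 0, 0, 0, 1]]}}

```text
time_s: 6.35
ee_pos: [0.5091, -0.3063, 0.1514]
eef_rot: [3.141, -0.001, -0.001]
force: [1.3, -0.4, 0.3]
grip_width: 0.0938
grip_force: 0.0
```

Call:
{"api": "jog_arm", "payload": {"motion": [[0.002, -0.003, 0.045, 0, 0, 0, 1], [0, 0, 0.045, 0, 0, 0, 1], [0, 0, 0.035, 0, 0, 0, 1], [0, 0, 0.014, 0, 0, 0, 1], [0, 0, 0, 0, 0, 0, 1]]}}

```text
time_s: 6.85
ee_pos: [0.51, -0.3028, 0.0106]
eef_rot: [-3.14, 0.002, 0.003]
force: [-0.5, 0.2, 0.9]
grip_width: 0.0942
grip_force: 0.0
```

Call:
{"api": "jog_arm", "payload": {"motion": [[0, 0, 0, 0, 0, 0, -1], [0, 0, 0, 0, 0, 0, -1], [0, 0, 0, 0, 0, 0, -1], [0, 0, 0, 0, 0, 0, -1], [0, 0, 0, 0, 0, 0, -1]]}}

```text
time_s: 7.35
ee_pos: [0.5109, -0.304, 0.0132]
eef_rot: [3.14, -0.002, 0.001]
force: [-1.1, -3.1, 7.6]
grip_width: 0.0676
grip_force: 13.0
```

Call:
{"api": "jog_arm", "payload": {"motion": [[0, 0, 0, 0, 0, 0, -1], [0, 0, -0.015, 0, 0, 0, -1], [0, 0, -0.025, 0, 0, 0, -1], [0, 0, -0.03, 0, 0, 0, -1], [0, 0, -0.01, 0, 0, 0, -1]]}}

```text
time_s: 7.85
ee_pos: [0.511, -0.3036, 0.0952]
eef_rot: [3.139, -0.003, 0.001]
force: [0.5, -0.4, -3.7]
grip_width: 0.0678
grip_force: 13.0
```

Call:
{"api": "jog_arm", "payload": {"motion": [[0, 0, 0, 0, 0, 0, -1], [0, 0, 0, 0, 0, 0, -1]]}}

```text
time_s: 8.05
ee_pos: [0.5096, -0.3028, 0.0906]
eef_rot: [-3.141, 0.001, 0.001]
force: [-0.5, 0.1, -3.5]
grip_width: 0.0677
grip_force: 13.0
```

Call:
{"api": "jog_arm", "payload": {"motion": [[0.02, -0.001, 0, 0, 0, 0, -1], [0.03, -0.001, 0, 0, 0, 0, -1], [0.035, -0.001, 0, 0, 0, 0, -1], [0.03, -0.001, 0, 0, 0, 0, -1], [0.019, -0.001, 0, 0, 0, 0, -1]]}}

```text
time_s: 8.55
ee_pos: [0.645, -0.2972, 0.089]
eef_rot: [-3.14, 0.003, 0.001]
force: [0.4, -0.8, -3.6]
grip_width: 0.0681
grip_force: 13.0
```

Call:
{"api": "jog_arm", "payload": {"motion": [[0, 0, 0, 0, 0, -0.145, -1], [0, 0, 0, 0, 0, -0.145, -1], [0, 0, 0, 0, 0, -0.145, -1], [0, 0, 0, 0, 0, -0.145, -1], [0, 0, 0, 0, 0, -0.145, -1]]}}

```text
time_s: 9.05
ee_pos: [0.6434, -0.2976, 0.0892]
eef_rot: [-3.138, 0.001, 0.732]
force: [0.3, -0.3, -3.9]
grip_width: 0.0677
grip_force: 13.0
```

Call:
{"api": "jog_arm", "payload": {"motion": [[0, 0, 0, 0, 0, -0.145, -1], [0, 0, 0, 0, 0, -0.145, -1], [0, 0, 0, 0, 0, -0.145, -1], [0, 0, 0, 0, 0, -0.145, -1], [0, 0, 0, 0, 0, -0.145, -1]]}}

```text
time_s: 9.55
ee_pos: [0.6434, -0.2976, 0.0892]
eef_rot: [-3.138, -0.001, 1.457]
force: [0.2, 0.2, -3.4]
grip_width: 0.0679
grip_force: 13.0
```

Call:
{"api": "jog_arm", "payload": {"motion": [[0, 0, 0, 0, 0, -0.12, -1], [0, 0, 0, 0, 0, 0, -1]]}}

```text
time_s: 9.75
ee_pos: [0.6434, -0.2977, 0.0895]
eef_rot: [-3.139, -0.001, 1.573]
force: [0.6, 0.7, -3.3]
grip_width: 0.0676
grip_force: 13.0
```

```bash
python3 - <<'E'
from h import *
o=ctrl.get_obs(); print(o["ee_pos"],o["eef_rot"],o["force"]); m=ctrl.camera_model("wrist")
im=ctrl.camera("wrist")[:,:,::-1].copy()
cx,cy,a=.6405,-.193,.043; R=np.array([[np.cos(a),-np.sin(a)],[np.sin(a),np.cos(a)]])
c=np.array([[-.09,-.155],[.09,-.155],[.09,.155],[-.09,.155]])@R.T+[cx,cy]
cv2.polylines(im,[proj(m,np.c_[c,np.full(4,.036)]).astype(int)],True,(255,0,0),1)
cv2.imwrite("pics/w4.png",im)
E
```

```text
[ 0.64344734 -0.29771385  0.08949492] [-3.13889629e+00 -1.44350228e-03  1.57263961e+00] [ 0.60362946  0.69994542 -3.34201034]
```

View pics/w4.png

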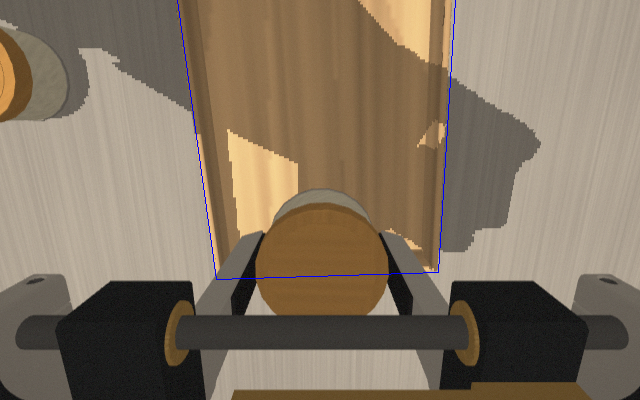

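The tray model overlays the rim to within a few pixels, and the tin is held at the tray end. I'll lower it and release.

Call:
{"api": "jog_arm", "payload": {"motion": [[0, 0.001, 0.02, 0, 0, 0, -1], [0, 0, 0.02, 0, 0, 0, -1], [0, 0, 0.015, 0, 0, 0, -1], [0, 0, 0.01, 0, 0, 0, -1], [0, 0, 0.004, 0, 0, 0, -1]]}}

```text
time_s: 10.3
ee_pos: [0.6447, -0.2978, 0.0213]
eef_rot: [-3.14, -0.001, 1.57]
force: [-0.2, -0.7, -2.5]
grip_width: 0.0681
grip_force: 13.0
```

Call:
{"api": "jog_arm", "payload": {"motion": [[0, 0, 0, 0, 0, 0, -1], [0, 0, 0.002, 0, 0, 0, -1], [0, 0, 0, 0, 0, 0, -1]]}}

```text
time_s: 10.6
ee_pos: [0.6453, -0.2982, 0.0212]
eef_rot: [3.141, 0.0, 1.571]
force: [-0.2, -0.0, -3.4]
grip_width: 0.0678
grip_force: 13.0
```

Call:
{"api": "jog_arm", "payload": {"motion": [[0, 0, 0.003, 0, 0, 0, -1], [0, 0, 0, 0, 0, 0, -1], [0, 0, 0, 0, 0, 0, 1], [0, 0, 0, 0, 0, 0, 1], [0, 0, 0, 0, 0, 0, 1]]}}

```text
time_s: 11.1
ee_pos: [0.6452, -0.2981, 0.0179]
eef_rot: [3.141, 0.0, 1.571]
force: [-0.9, -0.7, 0.5]
grip_width: 0.0885
grip_force: 0.0
```

Call:
{"api": "jog_arm", "payload": {"motion": [[0, 0, 0, 0, 0, 0, 1], [0, 0, -0.03, 0, 0, 0, 1], [0, 0, -0.04, 0, 0, 0, 1], [0, 0, -0.04, 0, 0, 0, 1], [0, -0.04, 0, 0, 0, 0, 1]]}}

```text
time_s: 11.6
ee_pos: [0.6097, -0.2991, 0.1348]
eef_rot: [3.13, 0.006, 1.573]
force: [0.9, -0.7, -0.8]
grip_width: 0.094
grip_force: 0.0
```

Call:
{"api": "jog_arm", "payload": {"motion": [[0.026, -0.048, 0, 0, 0, 0, 1], [0.026, -0.048, 0, 0, 0, 0, 1], [0.026, -0.048, 0.01, 0, 0, 0, 1], [0.027, -0.048, 0.03, 0, 0, 0, 1], [0, 0, 0, 0, 0, 0, 1]]}}

```text
time_s: 12.1
ee_pos: [0.4294, -0.2018, 0.0912]
eef_rot: [-3.133, -0.005, 1.571]
force: [-0.4, -0.8, 1.6]
grip_width: 0.094
grip_force: 0.0
```

Call:
{"api": "jog_arm", "payload": {"motion": [[0, 0, 0, 0, 0, 0, 1]]}}

```text
time_s: 12.2
ee_pos: [0.4357, -0.2055, 0.0952]
eef_rot: [3.141, 0.0, 1.571]
force: [0.2, -0.1, 0.8]
grip_width: 0.0942
grip_force: 0.0
```

Call:
{"api": "jog_arm", "payload": {"motion": [[0.0125, -0.0225, 0.02, 0, 0, 0, 1], [0, 0, 0, 0, 0, 0, 1], [0, 0, 0.03, 0, 0, 0, 1], [0, 0, 0.032, 0, 0, 0, 1], [0, 0, 0, 0, 0, 0, 1]]}}

```text
time_s: 12.7
ee_pos: [0.4132, -0.1931, 0.0108]
eef_rot: [-3.139, -0.002, 1.571]
force: [0.4, 0.0, -0.2]
grip_width: 0.0942
grip_force: 0.0
```

Call:
{"api": "jog_arm", "payload": {"motion": [[0, 0, 0, 0, 0, 0, -1], [0, 0, 0, 0, 0, 0, -1], [0, 0, 0, 0, 0, 0, -1], [0, 0, 0, 0, 0, 0, -1], [0, 0, 0, 0, 0, 0, -1]]}}

```text
time_s: 13.2
ee_pos: [0.4134, -0.1933, 0.0138]
eef_rot: [3.141, 0.001, 1.571]
force: [-4.6, 0.6, 8.9]
grip_width: 0.068
grip_force: 13.0
```

Call:
{"api": "jog_arm", "payload": {"motion": [[0, 0, 0, 0, 0, 0, -1], [0, 0, -0.015, 0, 0, 0, -1], [0, 0, -0.025, 0, 0, 0, -1], [0, 0, -0.03, 0, 0, 0, -1], [0, 0, -0.01, 0, 0, 0, -1]]}}

```text
time_s: 13.7
ee_pos: [0.4142, -0.1935, 0.0954]
eef_rot: [3.138, 0.002, 1.571]
force: [0.5, 0.2, -3.7]
grip_width: 0.0678
grip_force: 13.0
```

Call:
{"api": "jog_arm", "payload": {"motion": [[0, 0, 0, 0, 0, 0, -1], [0, 0, 0, 0, 0, 0, -1], [0, 0, 0, 0, 0, 0, -1]]}}

```text
time_s: 14.0
ee_pos: [0.4126, -0.1926, 0.0914]
eef_rot: [-3.14, -0.001, 1.571]
force: [-0.5, 0.5, -3.9]
grip_width: 0.0677
grip_force: 13.0
```

T4 is also full. Next, carry it to the second slot and check the tray there.

Call:
{"api": "jog_arm", "payload": {"motion": [[-0.005, 0.025, 0, 0, 0, 0, -1], [-0.006, 0.035, 0, 0, 0, 0, -1], [-0.006, 0.04, 0, 0, 0, 0, -1], [-0.006, 0.04, 0, 0, 0, 0, -1], [-0.006, 0.04, 0, 0, 0, 0, -1]]}}

```text
time_s: 14.5
ee_pos: [0.5942, -0.2219, 0.091]
eef_rot: [-3.14, -0.001, 1.571]
force: [-0.9, -0.9, -3.0]
grip_width: 0.068
grip_force: 13.0
```

Call:
{"api": "jog_arm", "payload": {"motion": [[-0.004, 0.03, 0, 0, 0, 0, -1], [0, 0.019, 0, 0, 0, 0, -1], [0, 0, 0, 0, 0, 0, -1]]}}

```text
time_s: 14.8
ee_pos: [0.6431, -0.2254, 0.0902]
eef_rot: [-3.14, -0.001, 1.572]
force: [-0.5, 0.0, -3.5]
grip_width: 0.068
grip_force: 13.0
```

```bash
cat > chk.py <<'E'
from h import *
import sys
o=ctrl.get_obs(); print(o["ee_pos"],o["eef_rot"][2],o["force"],o["grip_width"]); m=ctrl.camera_model("wrist")
im=ctrl.camera("wrist")[:,:,::-1].copy()
cx,cy,a=.6405,-.193,.043; R=np.array([[np.cos(a),-np.sin(a)],[np.sin(a),np.cos(a)]])
c=np.array([[-.09,-.155],[.09,-.155],[.09,.155],[-.09,.155]])@R.T+[cx,cy]
cv2.polylines(im,[proj(m,np.c_[c,np.full(4,.036)]).astype(int)],True,(255,0,0),1)
p=proj(m,np.c_[np.array([[0,-.105],[0,-.033],[0,.039],[0,.111]])@R.T+[cx,cy],np.full(4,.053)]).astype(int)
for q in p: cv2.circle(im,tuple(map(int,q)),3,(0,255,0),-1)
a=im; b=ctrl.camera("top")[120:290,180:500,::-1]; b=cv2.resize(b,None,fx=1.1,fy=1.1)
if len(sys.argv)>2:
    a=cv2.resize(im,(480,300)); out=np.zeros((300+b.shape[0],480,3),np.uint8); out[:300]=a; out[300:,:b.shape[1]]=cv2.convertScaleAbs(b,alpha=1.5); im=out
cv2.imwrite(f"pics/{sys.argv[1]}.png",im)
E
python3 chk.py w5 both
```

```text
[ 0.64314546 -0.22541541  0.09018608] 1.571648258249973 [-0.4834663   0.026355   -3.52998069] 0.06802913307038326
```

View pics/w5.png

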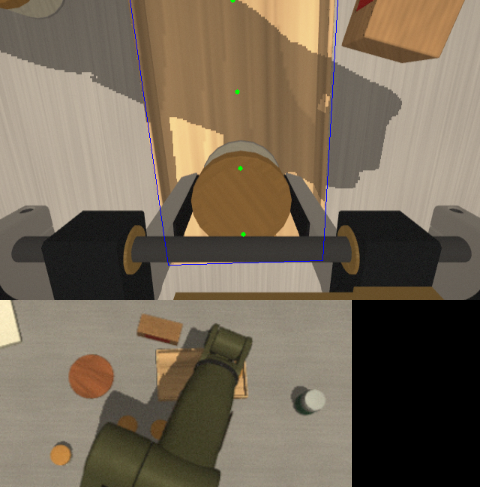

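The tray has not moved, so I'll lower and release.

Call:
{"api": "jog_arm", "payload": {"motion": [[0, 0, 0.02, 0, 0, 0, -1], [0, 0, 0.02, 0, 0, 0, -1], [0, 0, 0.015, 0, 0, 0, -1], [0, 0, 0.01, 0, 0, 0, -1], [0, 0, 0.006, 0, 0, 0, -1]]}}

```text
time_s: 15.4
ee_pos: [0.6417, -0.226, 0.0209]
eef_rot: [-3.141, -0.0, 1.571]
force: [1.0, -0.5, -3.1]
grip_width: 0.068
grip_force: 13.0
```

Call:
{"api": "jog_arm", "payload": {"motion": [[0, 0, 0, 0, 0, 0, -1], [0, 0, 0.003, 0, 0, 0, -1], [0, 0, 0, 0, 0, 0, 1], [0, 0, 0, 0, 0, 0, 1], [0, 0, 0, 0, 0, 0, 1]]}}

```text
time_s: 15.9
ee_pos: [0.6425, -0.2261, 0.0195]
eef_rot: [3.141, 0.0, 1.571]
force: [0.6, 0.5, 0.1]
grip_width: 0.0883
grip_force: 0.0
```

Call:
{"api": "jog_arm", "payload": {"motion": [[0, 0, 0, 0, 0, 0, 1], [0, 0, -0.03, 0, 0, 0, 1], [0, 0, -0.04, 0, 0, 0, 1], [0, 0, -0.03, 0, 0, 0, 1], [0.02, -0.03, 0, 0, 0, 0, 1]]}}

```text
time_s: 16.4
ee_pos: [0.6154, -0.208, 0.124]
eef_rot: [3.132, 0.004, 1.57]
force: [0.6, 0.4, 0.4]
grip_width: 0.0939
grip_force: 0.0
```

Call:
{"api": "jog_arm", "payload": {"motion": [[0.04, -0.04, 0, 0, 0, 0, 1], [0.04, -0.04, 0, 0, 0, 0, 1], [0.04, -0.04, 0, 0, 0, 0, 1], [0.03, -0.035, 0, 0, 0, 0, 1], [0, 0, 0, 0, 0, 0, 1]]}}

```text
time_s: 16.9
ee_pos: [0.4678, -0.0672, 0.1188]
eef_rot: [-3.14, -0.001, 1.573]
force: [0.9, -0.3, 0.2]
grip_width: 0.0938
grip_force: 0.0
```

Call:
{"api": "jog_arm", "payload": {"motion": [[0, 0, 0, 0, 0, 0, 1]]}}

```text
time_s: 17.0
ee_pos: [0.4714, -0.0697, 0.1196]
eef_rot: [3.14, 0.0, 1.572]
force: [-0.0, -0.1, 0.9]
grip_width: 0.094
grip_force: 0.0
```

```bash
python3 - <<'E'
from h import *
o=ctrl.get_obs(); m=ctrl.camera_model("wrist"); im=ctrl.camera("wrist")[:,:,::-1].copy()
print(o["ee_pos"],o["eef_rot"],proj(m,[[.4415,-.0515,.048],[.4545,.06,.048]]))
cv2.imwrite("pics/w6.png",im)
mk=cv2.inRange(cv2.cvtColor(im,cv2.COLOR_BGR2HSV),(9,140,50),(24,255,255)); n,l,st,ce=cv2.connectedComponentsWithStats(mk)
for s,c in zip(st,ce):
    if 1500<s[4]<20000: print(s,c,unproj(m,c,.048))
E
```

```text
[ 0.47141281 -0.06967163  0.11957593] [3.13986063e+00 3.99679464e-04 1.57172505e+00] [[285.34917955 188.68182114]
 [299.1360462   37.38257255]]
[ 247    0   94   86 6752] [293.75148104  38.95186611] [0.45061115 0.05896542 0.048     ]
[ 240  145   83   82 5295] [280.94579792 185.28234183] [ 0.43802175 -0.0486897   0.048     ]
[ 294  382  344   18 3994] [489.96344517 392.80245368] [ 0.63617377 -0.25619904  0.048     ]
```

View pics/w6.png

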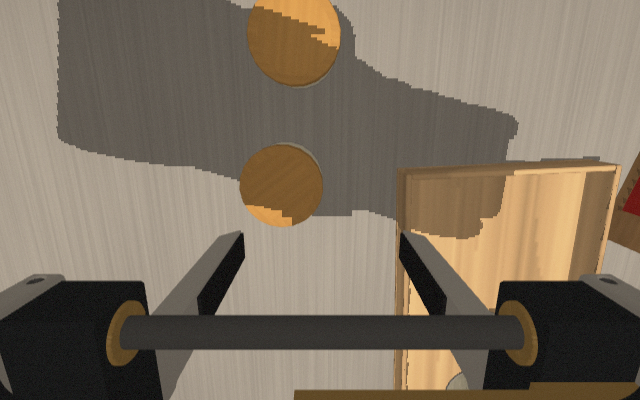

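T3 measures about (0.439, -0.050), with its lid at (281,185).

Call:
{"api": "jog_arm", "payload": {"motion": [[0.0195, -0.0325, 0, 0, 0, 0, 1], [0, 0, 0.035, 0, 0, 0, 1], [0, 0, 0.035, 0, 0, 0, 1], [0, 0, 0.036, 0, 0, 0, 1], [0, 0, 0, 0, 0, 0, 1]]}}

```text
time_s: 17.55
ee_pos: [0.4371, -0.0507, 0.0094]
eef_rot: [-3.135, -0.001, 1.57]
force: [0.3, 0.6, 0.4]
grip_width: 0.094
grip_force: 0.0
```

Call:
{"api": "jog_arm", "payload": {"motion": [[0, 0, 0, 0, 0, 0, -1], [0, 0, 0, 0, 0, 0, -1], [0, 0, 0, 0, 0, 0, -1], [0, 0, 0, 0, 0, 0, -1], [0, 0, 0, 0, 0, 0, -1]]}}

```text
time_s: 18.05
ee_pos: [0.4394, -0.0506, 0.0139]
eef_rot: [3.139, 0.001, 1.571]
force: [-1.2, 0.3, 8.2]
grip_width: 0.0677
grip_force: 13.0
```

Call:
{"api": "jog_arm", "payload": {"motion": [[0, 0, 0, 0, 0, 0, -1], [0, 0, -0.015, 0, 0, 0, -1], [0, 0, -0.025, 0, 0, 0, -1], [0, 0, -0.03, 0, 0, 0, -1], [0, 0, -0.01, 0, 0, 0, -1]]}}

```text
time_s: 18.55
ee_pos: [0.4398, -0.0506, 0.0956]
eef_rot: [3.137, 0.001, 1.571]
force: [-0.3, -0.6, -1.1]
grip_width: 0.0679
grip_force: 13.0
```

Call:
{"api": "jog_arm", "payload": {"motion": [[0, 0, 0, 0, 0, 0, -1], [0, 0, 0, 0, 0, 0, -1], [0, 0, 0, 0, 0, 0, -1]]}}

```text
time_s: 18.85
ee_pos: [0.438, -0.0503, 0.0916]
eef_rot: [-3.14, -0.0, 1.571]
force: [-0.8, 1.0, -0.7]
grip_width: 0.0678
grip_force: 13.0
```

T3 is empty, so carry it to the board.

Call:
{"api": "jog_arm", "payload": {"motion": [[0.025, 0.02, -0.01, 0, 0, 0, -1], [0.035, 0.028, 0, 0, 0, 0, -1], [0.037, 0.029, 0, 0, 0, 0, -1], [0.037, 0.029, 0, 0, 0, 0, -1], [0.037, 0.029, 0, 0, 0, 0, -1]]}}

```text
time_s: 19.35
ee_pos: [0.5741, 0.1223, 0.1014]
eef_rot: [-3.14, 0.0, 1.571]
force: [0.0, 0.5, -0.2]
grip_width: 0.0679
grip_force: 13.0
```

Call:
{"api": "jog_arm", "payload": {"motion": [[0.035, 0.028, 0, 0, 0, 0, -1], [0.025, 0.02, 0, 0, 0, 0, -1], [0.01, 0.008, 0, 0, 0, 0, -1], [0, 0, 0, 0, 0, 0, -1]]}}

```text
time_s: 19.75
ee_pos: [0.6295, 0.1917, 0.1006]
eef_rot: [-3.139, 0.0, 1.572]
force: [-0.9, -0.3, -0.5]
grip_width: 0.0676
grip_force: 13.0
```

```bash
python3 - <<'E'
from h import *
o=ctrl.get_obs(); m=ctrl.camera_model("wrist"); im=ctrl.camera("wrist")[:,:,::-1].copy()
print(o["ee_pos"],o["eef_rot"],o["force"],o["grip_width"])
t=np.linspace(0,2*np.pi,60); c=np.c_[.630+.08*np.cos(t),.193+.08*np.sin(t),0*t+.012]
cv2.polylines(im,[proj(m,c).astype(int)],True,(255,0,0),1); cv2.imwrite("pics/w7.png",im)
E
```

```text
[0.62946804 0.19173853 0.10059139] [-3.13928736e+00  4.77903993e-04  1.57229988e+00] [-0.93509891 -0.33347245 -0.52756433] 0.06756807846568111
```

View pics/w7.png

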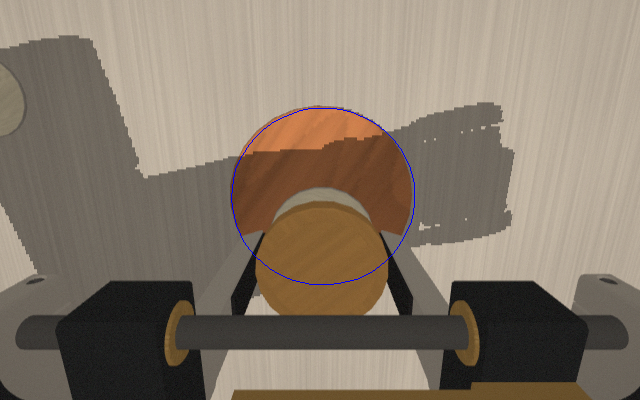

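The board outline matches the model. I'll lower onto the board.

Call:
{"api": "jog_arm", "payload": {"motion": [[0.001, 0, 0.02, 0, 0, 0, -1], [0, 0, 0.02, 0, 0, 0, -1], [0, 0, 0.015, 0, 0, 0, -1], [0, 0, 0.01, 0, 0, 0, -1], [0, 0, 0.006, 0, 0, 0, -1]]}}

```text
time_s: 20.3
ee_pos: [0.6293, 0.1911, 0.0309]
eef_rot: [-3.141, 0.0, 1.57]
force: [0.6, -0.4, -0.4]
grip_width: 0.0678
grip_force: 13.0
```

Call:
{"api": "jog_arm", "payload": {"motion": [[0, 0, 0, 0, 0, 0, -1], [0, 0, 0.003, 0, 0, 0, -1], [0, 0, 0, 0, 0, 0, -1]]}}

```text
time_s: 20.6
ee_pos: [0.6297, 0.1916, 0.029]
eef_rot: [3.141, -0.0, 1.571]
force: [-0.4, -0.7, -0.7]
grip_width: 0.0679
grip_force: 13.0
```

Call:
{"api": "jog_arm", "payload": {"motion": [[0, 0, 0.003, 0, 0, 0, -1], [0, 0, 0, 0, 0, 0, -1], [0, 0, 0, 0, 0, 0, 1], [0, 0, 0, 0, 0, 0, 1], [0, 0, 0, 0, 0, 0, 1]]}}

```text
time_s: 21.1
ee_pos: [0.6296, 0.1916, 0.0258]
eef_rot: [-3.142, 0.0, 1.571]
force: [0.6, 0.7, -0.3]
grip_width: 0.0881
grip_force: 0.0
```

Call:
{"api": "jog_arm", "payload": {"motion": [[0, 0, 0, 0, 0, 0, 1], [0, 0, -0.03, 0, 0, 0, 1], [0, 0, -0.04, 0, 0, 0, 1], [0, 0, -0.03, 0, 0, 0, 1], [-0.02, -0.03, 0, 0, 0, 0, 1]]}}

```text
time_s: 21.6
ee_pos: [0.6028, 0.173, 0.1305]
eef_rot: [3.133, -0.002, 1.572]
force: [0.1, -0.2, -0.2]
grip_width: 0.0936
grip_force: 0.0
```

Call:
{"api": "jog_arm", "payload": {"motion": [[-0.03, -0.04, 0, 0, 0, 0, 1], [-0.03, -0.04, 0, 0, 0, 0, 1], [-0.03, -0.04, 0, 0, 0, 0, 1], [-0.01, -0.015, 0, 0, 0, 0, 1], [0, 0, 0, 0, 0, 0, 1]]}}

```text
time_s: 22.1
ee_pos: [0.4635, 0.0707, 0.1263]
eef_rot: [3.141, -0.0, 1.569]
force: [0.1, -0.0, -0.2]
grip_width: 0.094
grip_force: 0.0
```

Call:
{"api": "jog_arm", "payload": {"motion": [[0, 0, 0, 0, 0, 0, 1]]}}

```text
time_s: 22.2
ee_pos: [0.4654, 0.0718, 0.1262]
eef_rot: [3.14, -0.0, 1.57]
force: [-0.4, 0.1, 0.6]
grip_width: 0.094
grip_force: 0.0
```

```bash
cat > lids.py <<'E'
from h import *
import sys
o=ctrl.get_obs(); m=ctrl.camera_model("wrist"); im=ctrl.camera("wrist")[:,:,::-1].copy()
print(o["ee_pos"],o["eef_rot"])
if len(sys.argv)>1: cv2.imwrite(f"pics/{sys.argv[1]}.png",im)
mk=cv2.inRange(cv2.cvtColor(im,cv2.COLOR_BGR2HSV),(9,140,50),(24,255,255)); n,l,st,ce=cv2.connectedComponentsWithStats(mk)
for s,c in zip(st,ce):
    if 1500<s[4]<20000: print(s,c,*[unproj(m,c,z).round(4) for z in (.048,.060)])
E
python3 lids.py w8
```

```text
[0.46540738 0.07182382 0.12624867] [ 3.14032015e+00 -2.12713730e-04  1.57040534e+00]
[ 266  179   79   77 4674] [305.03187848 217.28947368] [0.4508 0.0635 0.048 ] [0.4514 0.0675 0.06  ]
[ 294  382  344   18 3992] [489.63201403 392.80385772] [ 0.6338 -0.1216  0.048 ] [ 0.6259 -0.1091  0.06  ]
```

Call:
{"api": "jog_arm", "payload": {"motion": [[-0.01, -0.0145, 0.01, 0, 0, 0, 1], [0, 0, 0.035, 0, 0, 0, 1], [0, 0, 0.035, 0, 0, 0, 1], [0, 0, 0.033, 0, 0, 0, 1], [0, 0, 0, 0, 0, 0, 1]]}}

```text
time_s: 22.75
ee_pos: [0.4485, 0.062, 0.0093]
eef_rot: [-3.135, 0.0, 1.572]
force: [-0.1, -0.1, 0.3]
grip_width: 0.0939
grip_force: 0.0
```

Call:
{"api": "jog_arm", "payload": {"motion": [[0, 0, 0, 0, 0, 0, -1], [0, 0, 0, 0, 0, 0, -1], [0, 0, 0, 0, 0, 0, -1], [0, 0, 0, 0, 0, 0, -1], [0, 0, 0, 0, 0, 0, -1]]}}

```text
time_s: 23.25
ee_pos: [0.4509, 0.0617, 0.0139]
eef_rot: [3.139, -0.0, 1.571]
force: [-1.3, 0.3, 8.1]
grip_width: 0.0679
grip_force: 13.0
```

Call:
{"api": "jog_arm", "payload": {"motion": [[0, 0, 0, 0, 0, 0, -1], [0, 0, -0.015, 0, 0, 0, -1], [0, 0, -0.025, 0, 0, 0, -1], [0, 0, -0.03, 0, 0, 0, -1], [0, 0, -0.01, 0, 0, 0, -1]]}}

```text
time_s: 23.75
ee_pos: [0.4512, 0.0617, 0.0955]
eef_rot: [3.137, -0.0, 1.571]
force: [-0.2, -0.2, -0.7]
grip_width: 0.0675
grip_force: 13.0
```

Call:
{"api": "jog_arm", "payload": {"motion": [[0, 0, 0, 0, 0, 0, -1], [0, 0, 0, 0, 0, 0, -1], [0, 0, 0, 0, 0, 0, -1]]}}

```text
time_s: 24.05
ee_pos: [0.4495, 0.0616, 0.0916]
eef_rot: [-3.14, 0.0, 1.571]
force: [0.2, 0.6, -0.8]
grip_width: 0.0678
grip_force: 13.0
```

T2 is empty too.

Call:
{"api": "jog_arm", "payload": {"motion": [[0.01, 0.015, -0.03, 0, 0, 0, -1], [0.022, 0.03, 0, 0, 0, 0, -1], [0.026, 0.036, 0, 0, 0, 0, -1], [0.026, 0.036, 0, 0, 0, 0, -1], [0.022, 0.03, 0, 0, 0, 0, -1]]}}

```text
time_s: 24.55
ee_pos: [0.5982, 0.1689, 0.1211]
eef_rot: [-3.14, 0.0, 1.571]
force: [0.1, -0.5, -1.4]
grip_width: 0.0681
grip_force: 13.0
```

Call:
{"api": "jog_arm", "payload": {"motion": [[0.018, 0.025, 0, 0, 0, 0, -1], [0.0065, 0.009, 0, 0, 0, 0, -1], [0, 0, 0, 0, 0, 0, -1], [0, 0, 0, 0, 0, 0, -1]]}}

```text
time_s: 24.95
ee_pos: [0.6304, 0.1917, 0.1214]
eef_rot: [-3.14, 0.001, 1.571]
force: [-1.0, -0.1, 0.2]
grip_width: 0.0682
grip_force: 13.0
```

```bash
python3 lids.py w9
```

```text
[0.63043043 0.19174265 0.121433  ] [-3.13968238e+00  5.22237392e-04  1.57080316e+00]
[ 232  382  359   18 4283] [432.97548447 392.8844268 ] [0.7395 0.0034 0.048 ] [0.7344 0.016  0.06  ]
```

View pics/w9.png

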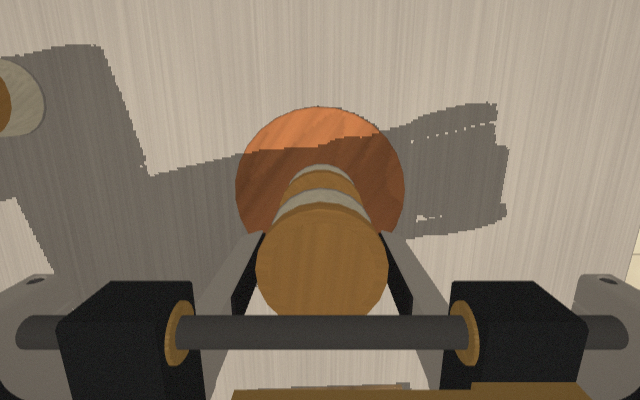

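The first tin stands directly below the held one. I'll lower to TCP height 0.074.

Call:
{"api": "jog_arm", "payload": {"motion": [[0, 0, 0.015, 0, 0, 0, -1], [0, 0, 0.015, 0, 0, 0, -1], [0, 0, 0.01, 0, 0, 0, -1], [0, 0, 0.003, 0, 0, 0, -1], [0, 0, 0, 0, 0, 0, -1]]}}

```text
time_s: 25.5
ee_pos: [0.6309, 0.192, 0.079]
eef_rot: [-3.141, 0.0, 1.571]
force: [0.7, 0.5, -1.4]
grip_width: 0.0678
grip_force: 13.0
```

Call:
{"api": "jog_arm", "payload": {"motion": [[0, 0, 0, 0, 0, 0, -1], [0, 0, 0, 0, 0, 0, -1]]}}

```text
time_s: 25.7
ee_pos: [0.6314, 0.1922, 0.0804]
eef_rot: [3.141, -0.0, 1.571]
force: [-0.2, 0.3, -0.7]
grip_width: 0.068
grip_force: 13.0
```

Call:
{"api": "jog_arm", "payload": {"motion": [[0, 0, 0.004, 0, 0, 0, -1], [0, 0, 0.002, 0, 0, 0, -1], [0, 0, 0, 0, 0, 0, -1], [0, 0, 0, 0, 0, 0, -1]]}}

```text
time_s: 26.1
ee_pos: [0.6312, 0.1921, 0.0738]
eef_rot: [3.141, -0.0, 1.571]
force: [-1.0, 0.4, 1.5]
grip_width: 0.0677
grip_force: 13.0
```

Call:
{"api": "jog_arm", "payload": {"motion": [[0, 0, 0, 0, 0, 0, 1], [0, 0, 0, 0, 0, 0, 1], [0, 0, 0, 0, 0, 0, 1], [0, 0, 0, 0, 0, 0, 1], [0, 0, -0.03, 0, 0, 0, 1]]}}

```text
time_s: 26.6
ee_pos: [0.6293, 0.1916, 0.1001]
eef_rot: [-3.135, 0.002, 1.571]
force: [0.5, 0.1, 0.6]
grip_width: 0.0935
grip_force: 0.0
```

Call:
{"api": "jog_arm", "payload": {"motion": [[0, 0, -0.04, 0, 0, 0, 1], [0, 0, -0.02, 0, 0, 0, 1], [0.012, -0.03, 0, 0, 0, 0, 1], [0.012, -0.04, 0, 0, 0, 0, 1], [0.012, -0.04, 0, 0, 0, 0, 1]]}}

```text
time_s: 27.1
ee_pos: [0.5197, 0.2282, 0.1636]
eef_rot: [3.142, -0.0, 1.57]
force: [0.1, 0.5, -0.2]
grip_width: 0.0944
grip_force: 0.0
```

Call:
{"api": "jog_arm", "payload": {"motion": [[0.012, -0.04, 0.01, 0, 0, 0, 1], [0.012, -0.04, 0.01, 0, 0, 0, 1], [0.012, -0.04, 0.01, 0, 0, 0, 1], [0.008, -0.03, 0.01, 0, 0, 0, 1], [0, 0, 0, 0, 0, 0, 1]]}}

```text
time_s: 27.6
ee_pos: [0.368, 0.2725, 0.1229]
eef_rot: [-3.14, 0.001, 1.573]
force: [0.9, -0.7, -0.1]
grip_width: 0.0938
grip_force: 0.0
```

Call:
{"api": "jog_arm", "payload": {"motion": [[0, 0, 0, 0, 0, 0, 1]]}}

```text
time_s: 27.7
ee_pos: [0.3713, 0.2724, 0.1242]
eef_rot: [3.141, -0.0, 1.572]
force: [0.7, -0.3, -0.2]
grip_width: 0.094
grip_force: 0.0
```

```bash
python3 lids.py w10
```

```text
[0.3712535  0.27240238 0.12419248] [ 3.14080172e+00 -3.53319954e-04  1.57189717e+00]
[ 255  156   80   79 4990] [294.55891784 195.42745491] [0.3482 0.2838 0.048 ] [0.3493 0.2869 0.06  ]
[ 492  194  148  105 8605] [568.2090645  237.11760604] [0.5828 0.2474 0.048 ] [0.5728 0.2521 0.06  ]
[ 294  382  344   18 3978] [490.20160885 392.80115636] [0.539  0.0815 0.048 ] [0.5311 0.094  0.06  ]
```

Call:
{"api": "jog_arm", "payload": {"motion": [[0.0095, -0.022, 0.01, 0, 0, 0, 1], [0, 0, 0.035, 0, 0, 0, 1], [0, 0, 0.035, 0, 0, 0, 1], [0, 0, 0.031, 0, 0, 0, 1], [0, 0, 0, 0, 0, 0, 1]]}}

```text
time_s: 28.25
ee_pos: [0.3485, 0.2803, 0.01]
eef_rot: [-3.137, 0.003, 1.57]
force: [0.6, -0.1, 0.9]
grip_width: 0.0941
grip_force: 0.0
```

Call:
{"api": "jog_arm", "payload": {"motion": [[0, 0, 0, 0, 0, 0, -1], [0, 0, 0, 0, 0, 0, -1], [0, 0, 0, 0, 0, 0, -1], [0, 0, 0, 0, 0, 0, -1], [0, 0, 0, 0, 0, 0, -1]]}}

```text
time_s: 28.75
ee_pos: [0.3496, 0.2819, 0.0139]
eef_rot: [3.14, -0.001, 1.571]
force: [-0.2, -1.1, 8.2]
grip_width: 0.0681
grip_force: 13.0
```

Call:
{"api": "jog_arm", "payload": {"motion": [[0, 0, 0, 0, 0, 0, -1], [0, 0, -0.015, 0, 0, 0, -1], [0, 0, -0.025, 0, 0, 0, -1], [0, 0, -0.03, 0, 0, 0, -1], [0, 0, -0.01, 0, 0, 0, -1]]}}

```text
time_s: 29.25
ee_pos: [0.35, 0.2822, 0.0953]
eef_rot: [3.138, -0.002, 1.571]
force: [-0.4, -0.5, -4.2]
grip_width: 0.0678
grip_force: 13.0
```

Call:
{"api": "jog_arm", "payload": {"motion": [[0, 0, 0, 0, 0, 0, -1], [0, 0, 0, 0, 0, 0, -1], [0, 0, 0, 0, 0, 0, -1]]}}

```text
time_s: 29.55
ee_pos: [0.3485, 0.2812, 0.0914]
eef_rot: [-3.14, 0.001, 1.571]
force: [0.9, -0.5, -3.1]
grip_width: 0.0678
grip_force: 13.0
```

T1 is full, so carry it to the third tray slot.

Call:
{"api": "jog_arm", "payload": {"motion": [[-0.02, 0.005, -0.01, 0, 0, 0, -1], [-0.035, 0.015, 0, 0, 0, 0, -1], [-0.035, 0.02, 0, 0, 0, 0, -1], [-0.035, 0.025, 0, 0, 0, 0, -1], [-0.035, 0.025, 0, 0, 0, 0, -1]]}}

```text
time_s: 30.05
ee_pos: [0.4394, 0.12, 0.1018]
eef_rot: [-3.14, 0.0, 1.571]
force: [0.5, 0.4, -3.2]
grip_width: 0.0676
grip_force: 13.0
```

Call:
{"api": "jog_arm", "payload": {"motion": [[-0.035, 0.025, 0, 0, 0, 0, -1], [-0.035, 0.025, 0, 0, 0, 0, -1], [-0.035, 0.025, 0, 0, 0, 0, -1], [-0.035, 0.025, 0, 0, 0, 0, -1], [-0.035, 0.025, 0, 0, 0, 0, -1]]}}

```text
time_s: 30.55
ee_pos: [0.5644, -0.055, 0.1012]
eef_rot: [-3.14, -0.0, 1.571]
force: [0.3, -0.1, -3.5]
grip_width: 0.0676
grip_force: 13.0
```

Call:
{"api": "jog_arm", "payload": {"motion": [[-0.035, 0.025, 0, 0, 0, 0, -1], [-0.03, 0.025, 0, 0, 0, 0, -1], [-0.018, 0.02, 0, 0, 0, 0, -1], [0, 0, 0, 0, 0, 0, -1], [0, 0, 0, 0, 0, 0, -1]]}}

```text
time_s: 31.05
ee_pos: [0.6334, -0.1363, 0.1008]
eef_rot: [-3.139, -0.001, 1.57]
force: [-0.5, 0.2, -3.4]
grip_width: 0.0677
grip_force: 13.0
```

```bash
python3 chk.py w11
```

```text
[ 0.6334042  -0.13632898  0.10077769] 1.5702845376441208 [-0.47683967  0.16092012 -3.40567381] 0.06770566393716793
```

View pics/w11.png

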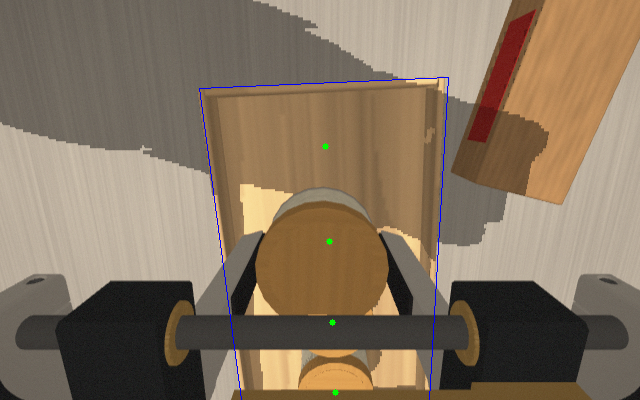

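The tray is unmoved and the second tin stands behind. I'll lower and release.

Call:
{"api": "jog_arm", "payload": {"motion": [[0, 0.004, 0.02, 0, 0, 0, -1], [0, 0, 0.025, 0, 0, 0, -1], [0, 0, 0.02, 0, 0, 0, -1], [0, 0, 0.01, 0, 0, 0, -1], [0, 0, 0.003, 0, 0, 0, -1]]}}

```text
time_s: 31.65
ee_pos: [0.6375, -0.1358, 0.0239]
eef_rot: [-3.14, -0.0, 1.571]
force: [-0.3, 0.1, -3.4]
grip_width: 0.0678
grip_force: 13.0
```

Call:
{"api": "jog_arm", "payload": {"motion": [[0, 0, 0.002, 0, 0, 0, -1], [0, 0, 0, 0, 0, 0, -1], [0, 0, 0, 0, 0, 0, -1]]}}

```text
time_s: 31.95
ee_pos: [0.6385, -0.1365, 0.0237]
eef_rot: [3.14, 0.0, 1.571]
force: [0.8, -0.2, -2.7]
grip_width: 0.0681
grip_force: 13.0
```

Release, rise, then retreat toward the base over clear table for a final look.

Call:
{"api": "jog_arm", "payload": {"motion": [[0, 0, 0.004, 0, 0, 0, -1], [0, 0, 0, 0, 0, 0, -1], [0, 0, 0, 0, 0, 0, 1], [0, 0, 0, 0, 0, 0, 1], [0, 0, 0, 0, 0, 0, 1]]}}

```text
time_s: 32.45
ee_pos: [0.6382, -0.1364, 0.019]
eef_rot: [3.141, 0.0, 1.571]
force: [-0.6, -0.4, -0.9]
grip_width: 0.0884
grip_force: 0.0
```

Call:
{"api": "jog_arm", "payload": {"motion": [[0, 0, 0, 0, 0, 0, 1], [0, 0, -0.03, 0, 0, 0, 1], [0, 0, -0.04, 0, 0, 0, 1], [0, 0, -0.04, 0, 0, 0, 1], [0, -0.04, -0.02, 0, 0, 0, 1]]}}

```text
time_s: 32.95
ee_pos: [0.6009, -0.1366, 0.1524]
eef_rot: [3.136, 0.002, 1.572]
force: [-0.4, 0.0, -0.4]
grip_width: 0.0943
grip_force: 0.0
```

Call:
{"api": "jog_arm", "payload": {"motion": [[0, -0.045, 0, 0, 0, 0, 1], [0, -0.045, 0, 0, 0, 0, 1], [0, -0.045, 0, 0, 0, 0, 1], [0, -0.045, 0, 0, 0, 0, 1], [0, -0.045, 0, 0, 0, 0, 1]]}}

```text
time_s: 33.45
ee_pos: [0.3713, -0.1362, 0.1487]
eef_rot: [3.141, 0.0, 1.571]
force: [0.7, -0.7, 0.7]
grip_width: 0.0943
grip_force: 0.0
```

Call:
{"api": "jog_arm", "payload": {"motion": [[0, 0, 0, 0, 0, 0, 1], [0, 0, 0, 0, 0, 0, 1], [0, 0, 0, 0, 0, 0, 1], [0, 0, 0, 0, 0, 0, 1]]}}

```text
time_s: 33.85
ee_pos: [0.3739, -0.1364, 0.1487]
eef_rot: [-3.142, -0.0, 1.571]
force: [0.3, 0.8, -0.3]
grip_width: 0.0938
grip_force: 0.0
```

```bash
python3 - <<'E'
from h import *
t=ctrl.camera("top")[:,:,::-1].copy(); s=ctrl.camera("scene")[:,:,::-1].copy(); m=ctrl.camera_model("top")
for n,p in dict(T5=(.645,-.298,.053),T4=(.642,-.226,.053),T1=(.638,-.137,.053),S=(.63,.193,.108)).items(): print(n,proj(m,[p])[0].round(1))
mk=cv2.inRange(cv2.cvtColor(t,cv2.COLOR_BGR2HSV),(9,170,50),(24,255,255)); n,l,st,ce=cv2.connectedComponentsWithStats(mk)
for a,c in zip(st,ce):
    if 100<a[4]<1000 and 220<c[0]<420 and c[1]<290: print(a,c.round(1),unproj(m,c,.053).round(3),unproj(m,c,.108).round(3))
o=np.vstack([cv2.resize(t[130:280,200:460],(624,360)),np.pad(cv2.resize(s[130:290,190:450],None,fx=1.4,fy=1.4),((0,0),(0,260),(0,0)))]) 
cv2.imwrite("pics/fin.png",cv2.convertScaleAbs(o,alpha=1.3)); print(o.shape)
E
```

```text
T5 [390.8 184.4]
T4 [371.8 184.8]
T1 [348.4 185.5]
S [259.3 182.7]
(584, 624, 3)
```

View pics/fin.png

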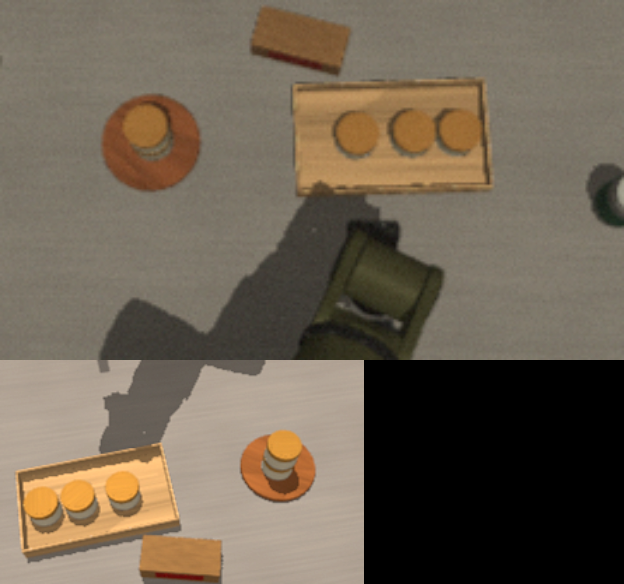

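The final picture shows three upright tins in the tray at top pixels (348,185), (372,185) and (391,185). The stack lid is at (261,182). All are within about 4 mm of plan, and the arm is clear.

```bash
python3 -c "
from station import ctrl
print(ctrl.hand_in())"
```

```text
the job is handed in; nothing more can be done
None
```

I handed the job in: the three full tins stand side by side in the tray and the two empty ones are stacked at the middle of the board (only five tins were present). One full tin slipped from the grip on the way, landed upright on the table and was picked up again. The hand-in returned no verdict.

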